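Load the timed pet feeder and set its pull-out dial

TASK

Get the timed feeder ready for a boarding dog: gently lay the bone-shaped chew in its open well, then press the sprung lid down until the catch hooks it, so that it stays shut by itself. Then set the timer to 8 hours: pull the dial up to unlock it, turn it clockwise until its pointer stands at the eighth hour mark (where 8 is on a clock face, 12 being the wide mark on the hinge side), and push the dial fully home. Leave everything else on the counter where it stands.

Things in the scene. Friction and masses are not known exactly. Their poses are not given: they have to be found in the camera images.
- feeder: timed pet feeder, a white and grey plastic box 220 (x) by 340 (y) by 62 mm high, fixed to the counter. Origin: centre of its underside. Its x points from the user's side to the hinge side, y to the well's side (the user's left), z up; all feeder positions below are in this frame, in mm. Open well on the +y half, timer on the -y half
- well (a point): centre of the well's floor, at (-2.5, 75, 12) of the feeder. The well is 145 (x) by 150 mm (y) and 50 mm deep to the rim at z = 62. Axes as the feeder's
- bone_mid (a point): centre of the bone-shaped tan chew, 17 mm above its underside: 124 mm long along this point's x, round shaft 24 mm thick over the middle 50 mm, knobbed ends 62 mm wide and 34 mm high, 85 to 170 g, lies flat. The other two chews (a straight stick and a ring) have the same material
- hinge (a point): middle of the lid's hinge line, at (92, 75, 64) of the feeder; the hinge runs along the feeder's y. Axes as the feeder's
- lid (a joint): angle of the lid, rad: 0 = flat shut, 1.57 = standing upright (start, against its stop), -0.02 = pressed down to the stop. Flat grey panel 185 mm long from hinge to front edge, 166 mm wide (feeder y -8 to 158), outer face 7 mm from the hinge line (top at z = 71 when shut). A spring throws it open: some 1 N at the edge when open, 3 N when shut. It slips under the catch at about 0 (press down with 6 to 12 N) and, hooked, rests near 0.01
- catch (a joint): angle of the catch, rad: 0 = hooked (its spring holds it here), grows to 0.5 as it is pushed away from the lid towards the dial. A slim black hook beside the lid's right edge, at feeder x -60 to -40, y -51 to -19, up to z = 86; the lid's tongue pushes it aside on the way down and it snaps back over the tongue. Hair trigger: 1 to 2 N away from the lid frees the lid
- catch_tab (a point): on top of the catch's black thumb tab (20 by 20 mm, sticking out towards the dial), at (-50, -44, 86) of the feeder when hooked; 62 mm from the dial's axis
- dial_plate (a point): centre of the dial's fixed round plate (98 mm across, top at z = 65), on the dial's axis at (-15, -95) of the feeder. Twelve hour marks round it, clockwise from above; the wide mark 0 (12 o'clock) lies on the feeder's +x side. Axes as the feeder's
- dial_grip (a point): on the dial's axis, 30 mm above the dial's underside, at the height to grip (z = 95 when the dial is in). The dial: fluted black round grip 48 mm across from 10 to 38 mm above its underside, over a skirt 66 mm across and 10 mm high with a white pointer; a white line on top points the same way. This point's x points along the pointer
- dial (a joint): turn of the dial, rad, clockwise from above: 0 = pointer at the wide mark, 0.5236 rad an hour, 8 hours = 4.189, end stop at 6.1. Starts between 2.5 and 6 hours. While the dial is in, a toothed ring locks it solid; lifted more than 5 mm it turns freely and stays where it is left. Pushed in, it seats only at half-hour steps (every 0.2618 rad) and centres itself on the nearest one
- dial_pull (a joint): height of the dial, m: 0 = fully in (locked), 0.014 = fully out. A detent holds it in (10 N to pull out) and holds it out (8 N to push in), changing over at 0.0075; it stays out when released. The pushed-in dial rests on its plate
- chew_stick: straight ribbed tan chew, 130 by 27 by 27 mm, along its x; origin at the centre of its underside. Not wanted
- chew_ring: tan ring-shaped chew, 100 mm across, 22 mm high; origin at the centre of its underside. Not wanted
- med_bottle: white bottle, 56 mm across, 125 mm high, beside the timer; origin at its base
- jar: white jar, 60 mm across, 85 mm high, in front of the well; origin at its base
- amber_bottle: amber bottle, 54 mm across, 120 mm high; origin at its base
- carton: small white carton, 55 by 40 by 105 mm high, beside the well; origin at its base
- torch: pocket torch, 135 mm long along its x, 36 mm high, lying behind the feeder; origin under its middle
- bowl: steel bowl, 140 mm across, 50 mm high; origin at its base
Not all that is in view belongs to the job. What is shaped like the part that bears bone_mid but green or yellow is not meant.

How it is judged:
By the outcome, as a careful person would: the job done as asked, in the order asked, and still so for the second after the job is handed in, with the robot touching nothing.
It also fails if it takes over 72 s, if anything falls off the work surface, if the arm or the gripper's body presses on something with over 40 N, if the wrist force passes 120 N, or if a joint passes its speed limit or range.

ROBOT

A 7-joint arm with a two-finger parallel gripper is mounted at the origin on the work surface. World frame = base frame: x ahead of the robot, y to its left, z up, the work surface at z = 0. Lengths are in m, angles in rad, forces in N, time in s.
With the tool pointing down it reaches from about 0.425 to 1.025 m from the base axis. Payload 9.4 kg.
Tool frame: the origin (TCP) lies midway between the tips of the shut fingers; the grasp point (between the pads) lies manip.grip_depth behind it (manip.grip_depth is the distance from the TCP to the grasp point, in m); z points along the fingers, y is the line along which they close (so a half turn about z gives the same grasp; the last joint's range is limited). The gripper opens to 85 mm and grips with 20 to 120 N. Pads are 22 mm wide; open, the fingers measure 114 mm over their backs; the gripper's body (76 mm by 85 mm) begins 54 mm behind the grasp point. The pads swing forward as they close: fully open they stand 13 mm farther back than shut.
Start: joints at [1.245, 0.599, -0.003, 1.599, 0.002, 0.943, -0.08], TCP at [0.179, -0.703, 0.199] pointing down, gripper open.
Joint ranges: [-2.57, 2.57], [-0.35, 1.97], [-1.29, 1.29], [0.11, 2.56], [-1.05, 4.19], [0.11, 1.86], [-2.63, 2.63]. Speed limits (rad/s): [2.22, 2.22, 3.01, 3.01, 3.14, 3.14, 3.14].

INTERFACE

Orientations are given as a unit quaternion [w, x, y, z].
In Python, from station import manip, read_camera, outline_of, spot_point gives the robot as it stands. Calls block until the motion is done:
- manip.movep(position, orientation): joint-space move of the TCP to a pose.
- manip.move_linear(position, ori=None, rate=0.15, force_limit=None): straight line of the TCP; ori=None keeps the orientation; rate is the mean speed in m/s. With force_limit (N) it stops when the force on the tool has changed by that much, and returns True; else False.
- manip.move_j(angles): joint-space move.
- manip.ungrasp() and manip.grab(): open the fingers fully, or close them until they stop; the grip force is fixed at half the most.
- manip.dwell(seconds).
- manip.solve_ik(position, orientation): joint angles nearest the present ones, or None.
- read_camera(name): name is "side" or "top" or "wrist"; returns a dict with "image" (384x512x3 uint8, blue, green, red), "range_z" (384x512 float32, m along the optical axis (not along the pixel's ray), 0 where there is no reading), "fx", "fy", "cx", "cy" (pixels), "distortion" ([k1, k2, p1, p2, k3] as OpenCV has them; the pictures are not rectified), "extrinsics" (4x4, takes a point from camera to world coordinates); the wrist camera has in their place "T_tool_cam" (4x4, takes a point from camera to tool coordinates, whose origin is the TCP and whose axes are the flange's). Camera axes: x right, y down, z forward; pixel columns grow to the right and rows downward; lengths in m; the calibration is good to about 2 mm. A picture is of the moment at which its call begins: read the wrist's pose just before it.
A pose or a line that the arm cannot do raises manip.PlanningError and nothing moves.
- manip.sign_off(): hands the job in, once; it reports no verdict.
Trained networks look in the newest picture that a camera, given by its name, has taken for a name from the list of things; names that differ only in an ending like _2 or _b are one class to them, and where a whole thing is asked for, a point or a joint stands for the part that bears it (a point fixed in the world has none). Each returns a list of dicts, best first, with "confidence" (0 to 1); they miss things now and then, are a little off and sometimes report something else, mostly with a low value. They report only what shows in the picture. A call takes as long as a camera call. They do not tell look-alikes from the thing itself.
- outline_of(camera, label): "region" (384x512 bool, what is visible of it) and "bbox" ([left, top, right, bottom] in pixels, round what is visible of it).
- spot_point(camera, label): "pixel" ([column, row] in pixels: a listed point, or the origin of a listed thing).
Readings, each from a call of its own:
- manip.current_time(): time.
- manip.current_joint_positions(): joint angles.
- manip.current_qd(): joint speeds.
- manip.current_joint_efforts(): joint torques, N m.
- manip.current_tool_pos(): TCP position.
- manip.current_tcp_rot(): TCP orientation.
- manip.current_force(): force on the tool from outside, world axes, zero at the start.
- manip.current_moment(): the same for the moment, N m.
- manip.current_opening(): finger opening in m.
Only numpy, scipy, OpenCV 4.12 (cv2) and the standard library are available. Lean on these libraries where they do the work, as an engineer would, in place of code of your own. Each camera call takes 0.05 s, during which the arm holds its last target. There are 200 camera calls.

## Working session

There is one attempt and no reset: what is moved stays moved. The work goes in short steps, each a Python script; the robot and the scene stay as the last script left them, time stands still between calls to the robot, and variables do not carry over. Pictures are saved under pics/ and viewed, on a budget of 10 in all, crops included, one or two more only if the job needs it, and the job is handed in when it is done.

```bash
ls; mkdir -p pics
cat > h.py <<'E'
import numpy as np, cv2
from scipy.spatial.transform import Rotation as R
from station import manip, read_camera, outline_of, spot_point
def q2R(q): return R.from_quat([q[1],q[2],q[3],q[0]]).as_matrix()
def R2q(M):
    q=R.from_matrix(M).as_quat(); return [q[3],q[0],q[1],q[2]]
def cam(name):
    if name=='wrist':
        p=np.array(manip.current_tool_pos()); M=q2R(manip.current_tcp_rot())
        c=read_camera(name); T=np.eye(4); T[:3,:3]=M; T[:3,3]=p; c['T']=T@np.array(c['T_tool_cam'])
    else:
        c=read_camera(name); c['T']=np.array(c['extrinsics'])
    c['K']=np.array([[c['fx'],0,c['cx']],[0,c['fy'],c['cy']],[0,0,1.]]); return c
def rays(c,px):
    u=cv2.undistortPoints(np.array(px,float).reshape(-1,1,2),c['K'],np.array(c['distortion'],float)).reshape(-1,2)
    return np.c_[u,np.ones(len(u))]
def at_z(c,px,z):
    d=rays(c,px)@c['T'][:3,:3].T; o=c['T'][:3,3]
    return o+d*((z-o[2])/d[:,2])[:,None]
def deproj(c,px):
    px=np.array(px,float).reshape(-1,2); i=np.round(px).astype(int)
    z=c['range_z'][i[:,1].clip(0,383),i[:,0].clip(0,511)]
    return (rays(c,px)*z[:,None])@c['T'][:3,:3].T+c['T'][:3,3]
def proj(c,P):
    Ti=np.linalg.inv(c['T']); P=np.array(P,float).reshape(-1,3)
    return cv2.projectPoints(P,cv2.Rodrigues(Ti[:3,:3])[0],Ti[:3,3],c['K'],np.array(c['distortion'],float))[0].reshape(-1,2)
def down(yaw): # tool y axis at world angle yaw, z down
    y=np.array([np.cos(yaw),np.sin(yaw),0]); z=np.array([0,0,-1.]); return R2q(np.c_[np.cross(y,z),y,z])
E
python3 - <<'E'
from h import *
print(manip.grip_depth, manip.current_tcp_rot(), manip.current_time())
for n in ['top','side']:
    c=cam(n); cv2.imwrite(f'pics/{n}0.png',c['image']); print(n,c['T'].round(3).tolist(),c['fx'])
    for l in ['feeder','well','bone_mid','hinge','catch_tab','dial_plate','dial_grip','chew_stick','chew_ring','med_bottle','jar','amber_bottle','carton','torch','bowl']:
        for d in spot_point(n,l)[:3]:
            p=d['pixel']; print(l,round(d['confidence'],2),np.round(p,1),deproj(c,p).round(3))
E
```

```text
pics
0.0187 [-7.78633395e-04  9.92267957e-01  1.24111515e-01 -1.62199716e-04] 0.0
top [[-0.027, -0.976, 0.214, 0.289], [-1.0, 0.025, -0.008, -0.019], [0.002, -0.214, -0.977, 1.124], [0.0, 0.0, 0.0, 1.0]] 373.25121095650474
feeder 0.7 [238.1 192.4] [[0.538 0.037 0.057]]
well 0.64 [212.2 198.1] [[0.532 0.118 0.013]]
bone_mid 0.93 [410.9 220.5] [[ 0.444 -0.478  0.032]]
bone_mid 0.9 [314.2 266.2] [[ 0.319 -0.179  0.027]]
bone_mid 0.88 [362. 221.] [[ 0.447 -0.33   0.027]]
hinge 0.91 [206.3 161.2] [[0.627 0.127 0.086]]
hinge 0.75 [134.1 163.3] [[0.638 0.351 0.052]]
catch_tab 0.42 [257.7 200.6] [[ 0.511 -0.02   0.062]]
dial_plate 0.56 [265.9 185.6] [[ 0.544 -0.044  0.105]]
dial_grip 0.87 [269.1 184. ] [[ 0.549 -0.053  0.105]]
dial_grip 0.49 [219.5 246.7] [[0.378 0.089 0.087]]
chew_stick 0.61 [380.9 176.5] [[ 0.584 -0.401  0.025]]
chew_ring 0.7 [120.7 227.3] [[ 0.451  0.402 -0.002]]
med_bottle 0.8 [306.8 174.1] [[ 0.581 -0.164  0.082]]
jar 0.95 [217.7 245.9] [[0.38  0.094 0.085]]
amber_bottle 0.59 [137.3 161.1] [[0.644 0.342 0.052]]
carton 0.97 [163.8 181.7] [[0.575 0.256 0.061]]
carton 0.59
[... 749 characters left out ...]
8.8] [[0.588 0.294 0.047]]
dial_plate 0.8 [251.7 197.2] [[ 0.546 -0.021  0.082]]
dial_grip 0.71 [252.7 185.4] [[ 0.549 -0.047  0.107]]
chew_stick 0.57 [263.3 138.1] [[ 0.594 -0.375  0.022]]
chew_stick 0.3 [211.9 236.9] [[0.625 0.135 0.06 ]]
chew_ring 0.66 [250.5 351.7] [[0.441 0.416 0.002]]
med_bottle 0.77 [246.  180.5] [[ 0.588 -0.107  0.061]]
jar 0.78 [294.7 260.8] [[0.382 0.136 0.022]]
amber_bottle 0.74 [173.7 313.1] [[0.645 0.387 0.06 ]]
amber_bottle 0.41 [251.9 192.3] [[ 0.547 -0.028  0.097]]
amber_bottle 0.25 [296.8 258.4] [[0.377 0.134 0.032]]
carton 0.76 [206.8 290.3] [[0.59  0.295 0.041]]
torch 0.57 [190.7 247.6] [[0.683 0.166 0.031]]
bowl 0.88 [221.9 149.6] [[ 0.731 -0.297  0.005]]
```

View pics/top0.png

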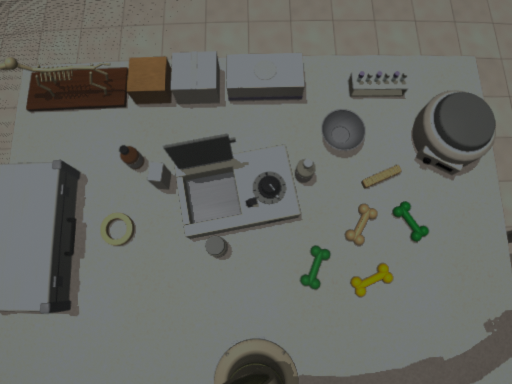

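View pics/side0.png

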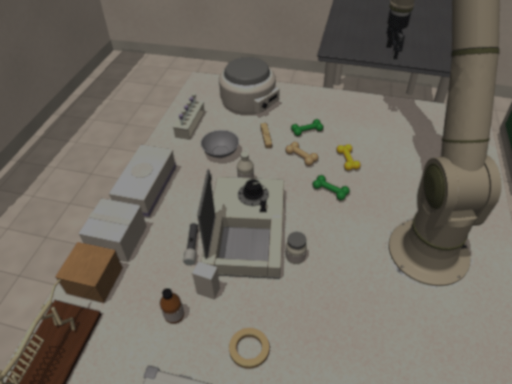

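The tan bone is at top (362,224). The green and yellow ones are decoys. The feeder is at (238,192), yawed about 10°, with its lid open at (200,150) and the dial at (269,186). Next I'll take wrist views for precision.

```bash
cat > feed.py <<'E'
from h import *
def cloud(c):
    v,u=np.nonzero(c['range_z']>0.05); px=np.c_[u,v]; return px,deproj(c,px)
def fit_feeder(c,yaw0=0.18,ctr=(0.54,0.035)):
    px,P=cloud(c)
    m=(abs(P[:,2]-0.062)<0.006)&(np.hypot(P[:,0]-ctr[0],P[:,1]-ctr[1])<0.24)
    img=np.zeros((600,600),np.uint8); ij=((P[m][:,:2]-np.array(ctr))*1000+300).astype(int)
    img[ij[:,1],ij[:,0]]=255; img=cv2.morphologyEx(img,cv2.MORPH_CLOSE,np.ones((7,7),np.uint8)); img=cv2.morphologyEx(img,cv2.MORPH_OPEN,np.ones((4,4),np.uint8))
    n,l,s,ce=cv2.connectedComponentsWithStats(img); k=1+s[1:,4].argmax()
    r=cv2.minAreaRect(np.argwhere(l==k)[:,::-1].astype(np.float32))
    return np.array(r[0])/1000-.3+np.array(ctr), r[1], r[2], np.median(P[m][:,2])
E
python3 - <<'E'
from feed import *
c=cam('top'); print('top',fit_feeder(c))
# bone by outline
for n in ['top']:
    for d in outline_of(n,'bone_mid'):
        v,u=np.nonzero(d['region']); col=np.median(c['image'][v,u],0); P=deproj(c,np.c_[u,v]); print(d['bbox'],d['confidence'],col,np.median(P,0).round(3))
print(np.array(read_camera('wrist')['T_tool_cam']).round(3).tolist())
# go above bone
q=down(np.pi/2-0.3)
manip.movep([0.42,-0.34,0.32],q)
c=cam('wrist'); cv2.imwrite('pics/w_bone.png',c['image'])
for d in outline_of('wrist','bone_mid'):
    v,u=np.nonzero(d['region']); col=np.median(c['image'][v,u],0); P=at_z(c,np.c_[u,v],0.02)[:,:2]
    r=cv2.minAreaRect((P*1000).astype(np.float32)); _,_,V=np.linalg.svd(P-P.mean(0),full_matrices=False)
    print(d['bbox'],d['confidence'],col,r,P.mean(0),np.arctan2(V[0,1],V[0,0]), np.percentile(deproj(c,np.c_[u,v])[:,2],[5,50,95]))
for d in spot_point('wrist','bone_mid'): print(d, at_z(c,d['pixel'],0.017))
print(manip.current_time(),manip.current_joint_positions())
E
```

```text
top (array([0.54817749, 0.04261874]), (220.36221313476562, 340.44268798828125), 9.612113952636719, np.float64(0.06179767258786484))
[396.8, 201.5, 429.3, 241.5] 0.7 [33. 79. 19.] [ 0.441 -0.478  0.028]
[355.5, 261.6, 394.3, 294.7] 0.68 [  2. 110. 115.] [ 0.277 -0.356  0.029]
[298.3, 244.0, 330.8, 289.0] 0.63 [40. 81. 30.] [ 0.317 -0.18   0.028]
[344.2, 199.9, 378.0, 246.5] 0.59 [ 65.  93. 109.] [ 0.438 -0.325  0.029]
[[-0.0, -0.965, -0.261, 0.065], [1.0, 0.0, -0.0, -0.0], [0.0, -0.261, 0.965, -0.174], [0.0, 0.0, 0.0, 1.0]]
[183.4, 11.8, 267.8, 100.6] 0.95 [ 23. 133. 143.] ((276.47235107421875, -344.7574157714844), (60.28190994262695, 122.27193450927734), 23.328868865966797) [ 0.27547346 -0.34439592] 1.976503851187824 [0.02116671 0.0279971  0.03296508]
[239.9, 122.7, 295.9, 210.9] 0.76 [ 88. 119. 139.] ((439.61920166015625, -326.1759033203125), (61.00202941894531, 124.01130676269531), 59.337554931640625) [ 0.43790056 -0.32549519] -0.527342892217685 [0.01923715 0.02782826 0.03282863]
[319.0, 0.1, 373.7, 100.2] 0.66 [ 50. 100.  41.] ((317.800048828125, -182.33578491210938), (61.288185119628906, 124.5788345336914), 68.54528045654297) [ 0.31573228 -0.18119529] -0.3994062125922855 [0.02056513 0.02803957 0.03308311]
[396.8, 91.0, 512.0, 279.2] 0.21 [138. 141. 140.] ((575.4881591796875, -39.96632385253906), (256.96044921875, 175.16212463378906), 9.238910675048828) [ 0.55643881 -0.05473965] -0.00664687184042145 [0.02179908 0.06168036 0.10283286]
{'pixel': [268.1, 168.8], 'confidence': 0.98} [[ 0.44142838 -0.33081108  0.017     ]]
{'pixel': [223.5, 56.5], 'confidence': 0.86} [[ 0.27613354 -0.34375804  0.017     ]]
{'pixel': [347.0, 50.9], 'confidence': 0.85} [[ 0.31879177 -0.18230397  0.017     ]]
{'pixel': [175.4, 202.2], 'confidence': 0.79} [[ 0.44849996 -0.47931272  0.017     ]]
3.5583 [ 1.16026748  0.33405055 -0.77294778  1.83746745  0.26288035  1.07592877
  1.55731586]
```

View pics/w_bone.png

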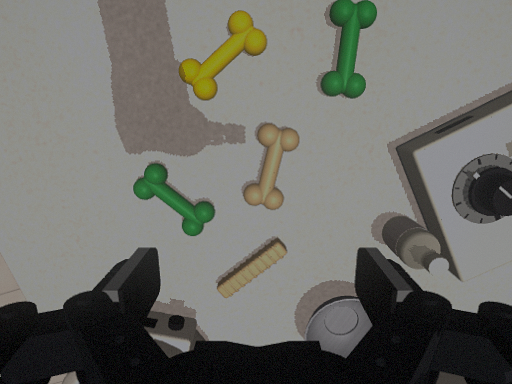

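The wrist view confirms the tan bone at (270,165). Depth gives a consistent feeder fit of 220.4 × 340.4 mm with its top at z 61.8. I'll grasp now.

```bash
cat >> h.py <<'E'
FC=np.array([0.5482,0.0426]); FY=np.radians(9.61)
def F(x,y,z): # feeder mm -> world m
    c,s=np.cos(FY),np.sin(FY); return np.array([FC[0]+(c*x-s*y)/1000,FC[1]+(s*x+c*y)/1000,z/1000])
def st(*a): print(*a,'t',round(manip.current_time(),2),'p',np.round(manip.current_tool_pos(),4),'F',np.round(manip.current_force(),1),'op',round(manip.current_opening(),4),'q',np.round(manip.current_joint_positions(),2))
E
python3 - <<'E'
from h import *
b=np.array([0.4398,-0.326]); ya=np.radians(59.6); yp=np.radians(9.61)
manip.movep([*b,0.12],down(ya)); st('above')
manip.move_linear([*b,0.005],rate=0.1,force_limit=8); st('low')
manip.grab(); st('grab')
manip.move_linear([*b,0.06],rate=0.15); st('lift')
manip.move_linear([*b,0.22],rate=0.3)
w=F(-4,75,230); 
try: print(manip.solve_ik(w,down(yp)))
except Exception as e: print(e)
manip.movep(w,down(yp)); st('over well')
c=cam('wrist'); cv2.imwrite('pics/w_well.png',c['image'])
c=cam('side'); cv2.imwrite('pics/s_well.png',cv2.resize(c['image'][100:330,130:380],None,fx=2,fy=2))
E
```

```text
above t 4.38 p [ 0.4405 -0.3265  0.1207] F [ 0. -0.  1.] op 0.0854 q [ 0.94  0.55 -0.59  2.05  0.49  0.67  1.08]
low t 5.68 p [ 0.4401 -0.3262  0.0055] F [-1.   0.4 -0.5] op 0.0856 q [ 0.81  0.71 -0.41  2.13  0.67  0.43  0.91]
grab t 6.45 p [ 0.4398 -0.326   0.005 ] F [ 0.  -0.2  0.5] op 0.0004 q [ 0.81  0.71 -0.41  2.13  0.67  0.43  0.91]
lift t 6.97 p [ 0.4396 -0.3263  0.0599] F [ 1.3 -0.7 -1.1] op -0.0002 q [ 0.88  0.64 -0.5   2.1   0.59  0.55  0.99]
[ 0.09060208  0.39338283 -0.55538249  1.95579641  0.26880459  0.86487725
 -0.43894617]
over well t 9.31 p [0.5317 0.1149 0.2294] F [ 0.2 -0.6 -0. ] op -0.0001 q [ 0.09  0.39 -0.55  1.96  0.27  0.86 -0.44]
```

View pics/w_well.png

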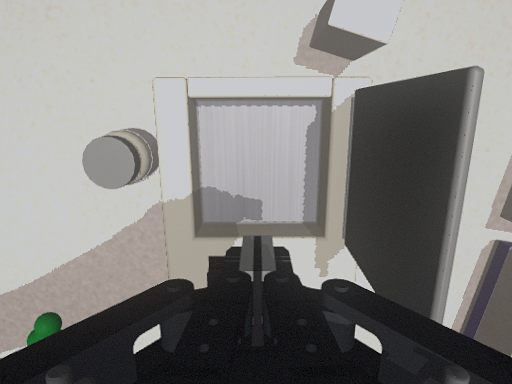

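View pics/s_well.png

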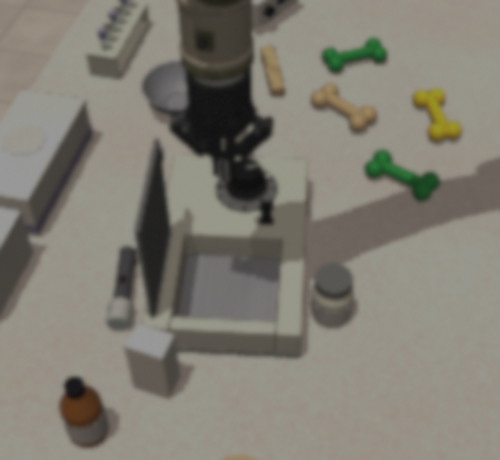

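The fingers closed on nothing, and the bone still lies at about its old place (side crop 343,106). I'll check calibration and the bone position numerically before retrying.

Run:
```python
from h import *
for n in ['side','top']:
    c=cam(n); tp=manip.current_tool_pos(); print(n,'tcp px',proj(c,tp),'deproj near',deproj(c,proj(c,np.array(tp)+[0,0,.02])))
    for d in outline_of(n,'bone_mid'):
        v,u=np.nonzero(d['region']); col=np.median(c['image'][v,u],0)
        if col[2]>col[1]+8:
            P=at_z(c,np.c_[u,v],0.02)[:,:2]; print(d['bbox'],col,cv2.minAreaRect((P*1000).astype(np.float32)))
    if n=='top': cv2.imwrite('pics/t1.png',cv2.resize(c['image'][130:310,200:440],None,fx=3,fy=3))
```

```text
side tcp px [[242.77838941 196.81899786]] deproj near [[ 0.5813178  -0.0422459   0.07785779]]
[283.8, 140.4, 316.3, 162.2] [ 85.5 118.  139. ] ((446.87884521484375, -324.84954833984375), (67.53890228271484, 127.29566955566406), 56.263545989990234)
[338.5, 143.7, 359.4, 172.8] [ 36. 132. 147.] ((276.84613037109375, -344.23028564453125), (61.472129821777344, 134.1002197265625), 23.069364547729492)
top tcp px [[202.7688759  179.79663672]] deproj near [[0.38301143 0.03284307 0.78662592]]
[344.2, 197.7, 379.4, 236.2] [ 73. 103. 119.] ((450.66082763671875, -323.275146484375), (62.174156188964844, 116.73161315917969), 44.92044448852539)
```

View pics/t1.png

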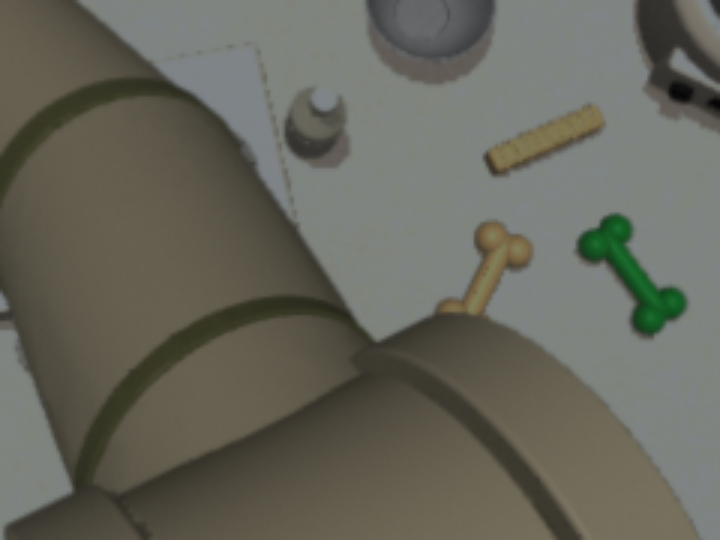

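The bone is unmoved and the calibration is consistent. I'll measure again from hover, go down to the floor, grab, and save the view just before closing.

Run:
```python
from h import *
manip.ungrasp()
b=np.array([0.4398,-0.326]); ya=np.radians(59.6)
manip.movep([*b,0.16],down(ya)); manip.dwell(0.2)
c=cam('wrist')
for d in outline_of('wrist','bone_mid'):
    v,u=np.nonzero(d['region']); col=np.median(c['image'][v,u],0)
    if col[2]>col[1]+8 and col[0]>50:
        Q=deproj(c,np.c_[u,v]); P=at_z(c,np.c_[u,v],0.02)[:,:2]; print(d['bbox'],d['confidence'],col,cv2.minAreaRect((P*1000).astype(np.float32)),np.percentile(Q[:,2],[5,50,95]))
for d in spot_point('wrist','bone_mid')[:2]: print(d, at_z(c,d['pixel'],0.017))
manip.move_linear([*b,0.03],rate=0.2); manip.dwell(.2)
c=cam('wrist'); cv2.imwrite('pics/w_low.png',c['image'])
print(manip.current_tcp_rot(),down(ya)); st()
```

```text
[222.6, 116.4, 286.7, 242.0] 0.8 [ 83. 115. 137.] ((440.1622009277344, -326.3551025390625), (60.34626770019531, 121.65815734863281), 58.870887756347656) [0.02145959 0.02798466 0.03289087]
{'pixel': [252.8, 182.5], 'confidence': 0.84} [[ 0.44096662 -0.33090863  0.017     ]]
{'pixel': [143.1, 34.0], 'confidence': 0.68} [[ 0.27524757 -0.34643995  0.017     ]]
[ 7.73984740e-04  2.62400644e-01  9.64958647e-01 -3.35984413e-04] [np.float64(0.0), np.float64(0.2621891786408647), np.float64(0.9650164944723115), np.float64(0.0)]
t 13.47 p [ 0.4402 -0.3265  0.031 ] F [-0.   0.  -0.2] op 0.0857 q [ 0.86  0.68 -0.48  2.11  0.66  0.49  0.92]
```

View pics/w_low.png

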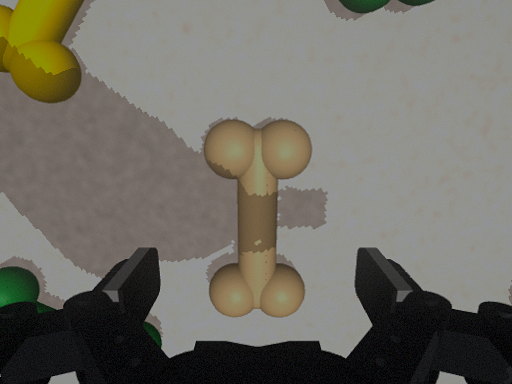

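The bone sits centred between the fingers, with its shaft at about (257,215). My earlier height put the pads above the shaft's equator (the ideal is TCP z of about -0.002), so I'll grasp lower.

Run:
```python
from h import *
b=np.array([0.4402,-0.3263])
print(manip.move_linear([*b,-0.003],rate=0.08,force_limit=8)); st('low')
manip.grab(); st('grab')
if manip.current_opening()>0.01:
    manip.move_linear([*b,0.03],rate=0.1); st('lift')
    manip.dwell(.1); c=cam('wrist'); cv2.imwrite('pics/w_lift.png',c['image'])
```

```text
False
low t 14.03 p [ 0.4402 -0.326  -0.0033] F [ 0.1 -0.   0.4] op 0.0854 q [ 0.82  0.73 -0.42  2.13  0.72  0.42  0.87]
grab t 14.8 p [ 0.4402 -0.3263 -0.003 ] F [-0.6  0.2  0.7] op -0.0002 q [ 0.82  0.73 -0.42  2.13  0.72  0.42  0.87]
```

Run:
```python
from h import *
c=cam('wrist'); s=cam('side')
cv2.imwrite('pics/w_g.png',np.hstack([cv2.resize(c['image'],(400,300)),cv2.resize(s['image'][100:220,240:400],(400,300))]))
print(proj(s,manip.current_tool_pos()),proj(c,manip.current_tool_pos()))
```

```text
[[301.55857565 157.85456688]] [[257.91170878 231.86593973]]
```

View pics/w_g.png

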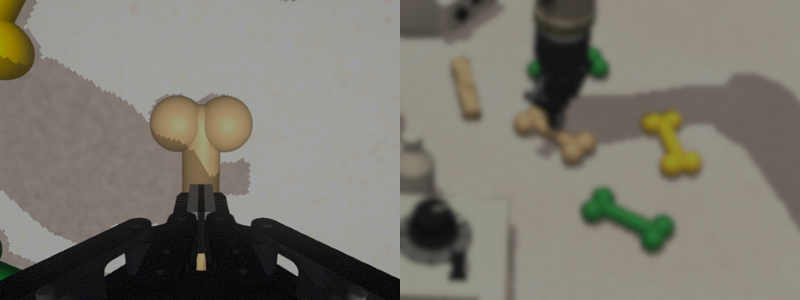

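Run:
```python
from h import *
c=cam('wrist'); Ti=np.linalg.inv(np.vstack([np.c_[q2R(manip.current_tcp_rot()),manip.current_tool_pos()],[0,0,0,1]]))
for r in range(200,300,8):
    for u in (250,258,266):
        P=deproj(c,[[u,r]])[0]; t=Ti[:3,:3]@P+Ti[:3,3]; print(r,u,'world',P.round(3),'tool',t.round(3), end=' | ')
    print()
s=cam('side')
for r in range(126,166,4):
    print(r,[tuple(deproj(s,[[u,r]])[0].round(3)) for u in (292,296,300,304)])
```

```text
200 250 world [ 0.415 -0.316  0.027] tool [ 0.027 -0.004 -0.03 ] | 200 258 world [ 0.416 -0.312  0.029] tool [ 0.028 -0.    -0.032] | 200 266 world [ 0.419 -0.31   0.027] tool [ 0.027  0.004 -0.03 ] | 
208 250 world [ 0.418 -0.318  0.028] tool [ 0.023 -0.004 -0.031] | 208 258 world [ 0.42  -0.314  0.029] tool [ 0.024 -0.    -0.032] | 208 266 world [ 0.422 -0.311  0.028] tool [ 0.023  0.004 -0.031] | 
216 250 world [ 0.421 -0.32   0.028] tool [ 0.02  -0.004 -0.031] | 216 258 world [ 0.423 -0.317  0.027] tool [ 0.019 -0.    -0.03 ] | 216 266 world [ 0.425 -0.313  0.027] tool [ 0.019  0.004 -0.03 ] | 
224 250 world [ 0.425 -0.322  0.027] tool [ 0.015 -0.004 -0.03 ] | 224 258 world [ 0.427 -0.318  0.028] tool [ 0.016 -0.    -0.031] | 224 266 world [ 0.428 -0.315  0.028] tool [ 0.016  0.004 -0.031] | 
232 250 world [ 0.428 -0.324  0.028] tool [ 0.012 -0.004 -0.031] | 232 258 world [ 0.43  -0.32   0.029] tool [ 0.012 -0.    -0.032] | 232 266 world [ 0.432 -0.317  0.029] tool [ 0.012  0.004 -0.032] | 
240 250 world [ 0.427 -0.323  0.04 ] tool [ 0.013 -0.004 -0.043] | 240 258 world [ 0.429 -
[... 3269 characters left out ...]
t64(-0.341), np.float64(-0.004)), (np.float64(0.461), np.float64(-0.327), np.float64(0.011)), (np.float64(0.445), np.float64(-0.315), np.float64(0.024)), (np.float64(0.431), np.float64(-0.31), np.float64(0.032))]
158 [(np.float64(0.473), np.float64(-0.314), np.float64(0.0)), (np.float64(0.459), np.float64(-0.316), np.float64(0.001)), (np.float64(0.445), np.float64(-0.318), np.float64(0.002)), (np.float64(0.429), np.float64(-0.302), np.float64(0.02))]
162 [(np.float64(0.469), np.float64(-0.293), np.float64(0.001)), (np.float64(0.456), np.float64(-0.301), np.float64(-0.004)), (np.float64(0.441), np.float64(-0.298), np.float64(0.002)), (np.float64(0.425), np.float64(-0.282), np.float64(0.019))]
```

The shut fingers seem to end about 35 mm above the reported TCP. I'll measure the actual fingertip positions in the tool frame, both shut and open, against free background.

Run:
```python
from h import *
manip.move_linear([0.4402,-0.3263,0.16],rate=0.25)
def meas(tag):
    manip.dwell(.2); c=cam('wrist'); v,u=np.nonzero((c['range_z']>0.03)&(c['range_z']<0.6)); px=np.c_[u,v]
    z=c['range_z'][v,u]; Q=rays(c,px)*z[:,None]; T=np.array(c['T_tool_cam']); t=Q@T[:3,:3].T+T[:3,3]
    print(tag,round(manip.current_opening(),4),[(lo,int((m:=(abs(t[:,1])<0.07)&(abs(t[:,0])<0.03)&(t[:,2]<0.02)).sum()))for lo in [0]])
    for a in np.arange(-.06,.06,.01):
        k=m&(t[:,1]>=a)&(t[:,1]<a+.01)
        if k.sum()>5: print('  y',round(a,3),k.sum(),'zmax',np.percentile(t[k,2],[95,99,100]).round(4),'x',np.percentile(t[k,0],[2,98]).round(3))
meas('shut'); manip.ungrasp(); meas('open'); print(manip.current_time(),manip.grip_depth)
```

```text
shut 0.0001 [(0, 41489)]
  y -0.06 1309 zmax [-0.1061 -0.104  -0.1019] x [0.012 0.014]
  y -0.05 3520 zmax [-0.0975 -0.0935 -0.0902] x [0.005 0.014]
  y -0.04 4496 zmax [-0.0853 -0.0816 -0.0764] x [-0.007  0.014]
  y -0.03 2471 zmax [-0.0804 -0.0766 -0.0735] x [-0.006  0.015]
  y -0.02 3876 zmax [-0.0587 -0.0439 -0.0379] x [0.008 0.021]
  y -0.01 5331 zmax [-0.0496 -0.0394 -0.0355] x [-0.006  0.02 ]
  y 0.0 5460 zmax [-0.0501 -0.0399 -0.0351] x [-0.006  0.021]
  y 0.01 3480 zmax [-0.0602 -0.0449 -0.0374] x [0.008 0.021]
  y 0.02 2635 zmax [-0.0812 -0.0774 -0.0741] x [-0.006  0.015]
  y 0.03 4650 zmax [-0.0858 -0.0823 -0.0781] x [-0.007  0.014]
  y 0.04 3300 zmax [-0.0983 -0.0945 -0.0905] x [0.005 0.014]
  y 0.05 961 zmax [-0.1067 -0.1049 -0.1035] x [0.012 0.014]
open 0.0857 [(0, 36856)]
  y -0.06 2652 zmax [-0.0654 -0.0554 -0.0481] x [-0.007  0.015]
  y -0.05 4136 zmax [-0.05   -0.0462 -0.0439] x [-0.008  0.015]
  y -0.04 2108 zmax [-0.1043 -0.096  -0.0935] x [0.007 0.019]
  y -0.03 2348 zmax [-0.1099 -0.1074 -0.1055] x [0.017 0.019]
  y -0.02 2018 zmax [-0.1059 -0.1044 -0.1037] x [0.011 0.021]
  y -0.01 1769 zmax [-0.106  -0.1047 -0.1036] x [0.011 0.013]
  y 0.0 1798 zmax [-0.1057 -0.1045 -0.1034] x [0.01  0.013]
  y 0.01 1981 zmax [-0.1062 -0.1043 -0.1033] x [0.011 0.021]
  y 0.02 2466 zmax [-0.109  -0.1063 -0.1045] x [0.017 0.019]
  y 0.03 1950 zmax [-0.103  -0.0951 -0.0927] x [0.007 0.019]
  y 0.04 4161 zmax [-0.0501 -0.0464 -0.0437] x [-0.008  0.015]
  y 0.05 2911 zmax [-0.0658 -0.0562 -0.0512] x [-0.007  0.014]
17.0833 0.0187
```

The real fingertips are 35 mm short of the reported TCP (shut tip at tool z of about -0.035, centred in x and y). I'll compensate by commanding tip positions with this offset and retry the grasp.

```bash
cat >> h.py <<'E'
OFF=0.035  # real tips lie this far behind the reported TCP
def C(p): p=np.array(p,float).copy(); p[2]-=OFF; return p   # desired tip (tool down) -> command
E
python3 - <<'E'
from h import *
b=[0.4402,-0.3263]
print(manip.move_linear(C([*b,0.001]),rate=0.15,force_limit=8)); st('low')
manip.grab(); st('grab')
if manip.current_opening()>0.012:
    manip.move_linear(C([*b,0.06]),rate=0.12); st('lift')
    manip.move_linear(C([*b,0.2]),rate=0.3); manip.dwell(.1); st('up')
    c=cam('wrist'); cv2.imwrite('pics/w_lift2.png',c['image'])
E
```

```text
False
low t 18.52 p [ 0.4405 -0.3265 -0.0334] F [ 0.8  0.1 -0.3] op 0.0857 q [ 0.78  0.77 -0.36  2.14  0.77  0.36  0.81]
grab t 19.12 p [ 0.4417 -0.3267 -0.032 ] F [-2.3  2.1 23.4] op 0.0224 q [ 0.78  0.77 -0.36  2.14  0.77  0.36  0.81]
lift t 19.77 p [ 0.4398 -0.3264  0.0246] F [ 0.1 -0.3 -1.8] op 0.0221 q [ 0.86  0.69 -0.48  2.12  0.67  0.49  0.91]
up t 20.48 p [ 0.4392 -0.3259  0.1634] F [ 0.6  0.1 -1.5] op 0.0224 q [ 1.01  0.51 -0.67  2.01  0.45  0.77  1.11]
```

Grasped: opening 22 mm, weight about 1.5 N. Now placing.

Run:
```python
from h import *
yp=FY; hi=F(-3.5,75,0); hi[2]=0.18
manip.movep(hi,down(yp)); st('over')
print(manip.move_linear([hi[0],hi[1],0.02],rate=0.15,force_limit=10)); 
print(manip.move_linear([hi[0],hi[1],-0.021],rate=0.04,force_limit=4)); st('down')
manip.ungrasp(); st('open')
manip.move_linear([hi[0],hi[1],0.10],rate=0.15); manip.move_linear([hi[0],hi[1],0.25],rate=0.35); st('up')
c=cam('wrist'); cv2.imwrite('pics/w_placed.png',c['image'])
for n in ['wrist','top']:
    c=cam(n)
    for d in outline_of(n,'bone_mid'):
        v,u=np.nonzero(d['region']); P=deproj(c,np.c_[u,v]); m=np.median(P,0)
        if np.hypot(*(m[:2]-hi[:2]))<.1: print(n,d['bbox'],m,cv2.minAreaRect((P[:,:2]*1000).astype(np.float32)),P[:,2].max())
for d in spot_point('wrist','dial_grip'): print(d)
```

```text
over t 22.19 p [0.5323 0.1149 0.1797] F [-0.4 -0.2 -0.7] op 0.0221 q [ 0.02  0.44 -0.47  2.01  0.29  0.75 -0.45]
False
True
down t 24.34 p [ 0.5319  0.116  -0.0199] F [-0.4 -0.   6.5] op 0.0222 q [-0.16  0.73 -0.23  2.15  0.52  0.31 -0.67]
open t 24.98 p [ 0.5313  0.1158 -0.0204] F [-0.  -0.2 -0.2] op 0.0858 q [-0.16  0.73 -0.23  2.15  0.52  0.31 -0.67]
up t 26.5 p [0.5322 0.1158 0.25  ] F [-0.1 -0.3 -1. ] op 0.0858 q [ 0.06  0.36 -0.51  1.93  0.22  0.9  -0.39]
wrist [230.7, 113.2, 282.5, 214.3] [0.53042162 0.12325431 0.03985209] ((530.13330078125, 118.54547119140625), (60.779083251953125, 126.56591796875), 8.96228313446045) 0.4231804098125215
{'pixel': [251.9, 321.4], 'confidence': 0.94}
```

View pics/w_placed.png

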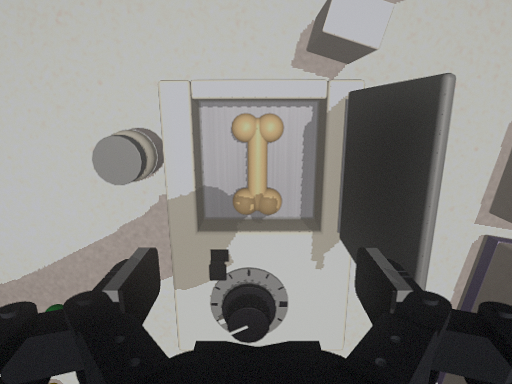

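The bone lies flat and centred in the well (257,165). The dial pointer reads about 5 h, with the line from (247,322) to (225,332). Next, the lid: a sweep with shut fingers from the hinge side, then the press.

```bash
sed -i 's/^OFF=0.035/OFF=0.032/' h.py
python3 - <<'E'
from h import *
q=down(FY+np.pi/2)
manip.grab()
manip.movep(C(F(140,60,335)),q); st('behind')
manip.move_linear(C(F(140,60,209)),rate=0.25); st('low')
r=145
for th in (92,72,54,38,24,12,5):
    t=np.radians(th); n=7+12*np.sin(t)
    hit=manip.move_linear(C(F(92-r*np.cos(t)+n*np.sin(t),60,64+r*np.sin(t)+n*np.cos(t))),rate=0.2,force_limit=15)
    if th in(72,24) or hit: st(th,hit)
    if hit: break
if not hit:
    hit=manip.move_linear(C(F(-53,60,64)),rate=0.05,force_limit=16); st('press',hit)
    manip.dwell(.15)
    manip.move_linear(C(F(-53,60,80)),rate=0.08); st('rel')
    manip.move_linear(C(F(-53,60,100)),rate=0.15); st('rel2')
E
```

```text
behind t 28.87 p [0.6758 0.1253 0.3028] F [0.2 0.2 0.3] op 0.0001 q [ 0.25  0.59 -0.87  1.54  0.47  1.23  1.05]
low t 29.52 p [0.6767 0.1259 0.1782] F [0.2 0.9 0. ] op 0.0 q [ 0.22  0.7  -0.81  1.68  0.58  1.02  0.95]
72 False t 30.19 p [0.6036 0.1129 0.1771] F [1.1 0.1 1.7] op -0.0 q [ 0.27  0.61 -0.83  1.85  0.56  0.93  0.91]
24 False t 31.28 p [0.5042 0.0961 0.1023] F [-0.1 -0.2  3. ] op 0.0002 q [ 0.23  0.6  -0.77  2.14  0.68  0.67  0.73]
press True t 32.28 p [0.4867 0.0931 0.0336] F [-4.3 -2.5 25.2] op -0.0005 q [ 0.13  0.67 -0.63  2.23  0.86  0.5   0.55]
rel t 32.77 p [0.4861 0.0928 0.0478] F [ 0.3 -0.9 -1. ] op 0.0002 q [ 0.15  0.65 -0.66  2.22  0.82  0.53  0.59]
rel2 t 33.05 p [0.4862 0.0928 0.0678] F [ 0.9 -0.2 -0.6] op -0.0003 q [ 0.18  0.62 -0.7   2.2   0.77  0.57  0.64]
```

No residual force after release, so the lid has probably hooked. I'll look at the lid and dial from above.

Run:
```python
from h import *
d=F(-15,-95,0); q=down(np.radians(84.6))
manip.movep(C([d[0]+0.06,d[1]+0.03,0.27]),q); manip.dwell(.2); st('hover')
c=cam('wrist')
# rectified top view about dial, feeder axes: right=+y?  use image: right=-y(feeder), up=+x ; 0.5mm/px
def rect(z,half,s):
    n=int(2*half/s); jj,ii=np.meshgrid(np.arange(n),np.arange(n)); X=-15+half-ii*s; Y=-95+half-jj*s
    W=np.stack([FC[0]+(np.cos(FY)*X-np.sin(FY)*Y)/1e3,FC[1]+(np.sin(FY)*X+np.cos(FY)*Y)/1e3,np.full(X.shape,z)],-1).reshape(-1,3)
    p=proj(c,W).astype(np.float32).reshape(n,n,2); return cv2.remap(c['image'],p[...,0],p[...,1],cv2.INTER_LINEAR)
a=rect(0.103,60,.3); b=rect(0.070,60,.3)
cv2.imwrite('pics/dial.png',np.vstack([np.hstack([a,b])[:, :800],np.hstack([cv2.resize(c['image'],(266,200)),np.zeros((200,534,3),np.uint8)])]))
px=proj(c,F(-15,-95,103))[0]; print(px)
for l in ['dial_grip','dial_plate','catch_tab']:
    for e in spot_point('wrist',l)[:2]: print(l,e,deproj(c,e['pixel']).round(4))
print('exp grip/tab',F(-15,-95,103).round(4),F(-50,-44,86).round(4))
# dial top centre from depth
v,u=np.nonzero(c['range_z']>0); P=deproj(c,np.c_[u,v]); m=(abs(P[:,2]-.103)<.004)&(np.hypot(*(P[:,:2]-d[:2]).T)<.04)
print('top circle',cv2.minEnclosingCircle((P[m][:,:2]*1000).astype(np.float32)),P[m].mean(0),np.median(P[m][:,2]))
top=P[m]; col=c['image'][v[m],u[m]].astype(int).sum(1); w=col>np.percentile(col,90)
# lid heights
for x in (-80,-40,0,40): 
    k=np.hypot(*(P[:,:2]-F(x,30,0)[:2]).T)<.006; print('lid z at',x,np.median(P[k][:,2]) if k.any() else None)
np.savez('d.npz',top=top,col=col)
```

```text
hover t 34.2 p [ 0.6084 -0.0225  0.2369] F [0.7 0.  0.6] op 0.0002 q [ 0.49  0.53 -0.82  1.8   0.45  1.01  0.97]
[217.33867146 121.81661149]
dial_grip {'pixel': [150.9, 167.9], 'confidence': 0.54} [[ 0.5915 -0.1354  0.063 ]]
catch_tab {'pixel': [261.3, 67.0], 'confidence': 0.92} [[ 0.504  -0.0089  0.0859]]
exp grip/tab [ 0.5493 -0.0536  0.103 ] [ 0.5062 -0.0091  0.086 ]
top circle ((549.16455078125, -51.602577209472656), 25.25239372253418) [ 0.54905111 -0.0500698   0.10610172] 0.10653049835989495
lid z at -80 0.07226843496215962
lid z at -40 0.07352094358683459
lid z at 0 0.07310960304503367
lid z at 40 0.07247524036413544
```

View pics/dial.png

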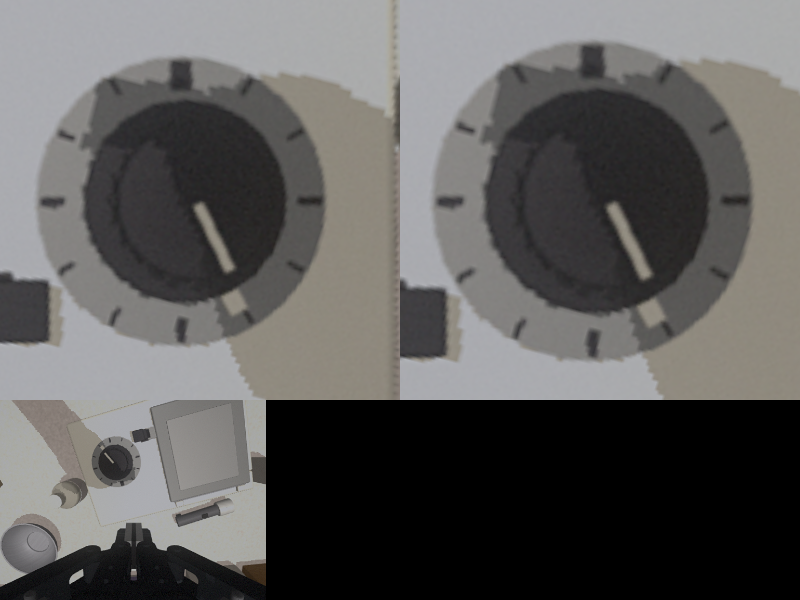

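The lid is shut (z about 72 mm, as expected). The dial's wide mark is at the top and its pointer at 5 h (left panel, line from (200,205) to (232,270), about 152° for a half-hour step of 150°). That means a 90° clockwise turn.

Run:
```python
from h import *
a=[0.5493,-0.0526]; Y0=np.radians(79+9.6)
manip.ungrasp()
manip.movep(C([*a,0.15]),down(Y0)); st('hover')
print(manip.move_linear(C([*a,0.077]),rate=0.12,force_limit=10)); st('low')
manip.grab(); st('grab')
z0=manip.current_tool_pos()[2]
print(manip.move_linear(C([*a,0.077+0.0135]),rate=0.04,force_limit=35)); manip.dwell(.1); st('pull')
z=manip.current_tool_pos()[2]; print('rise',z-z0)
if z-z0>0.009:
    for k in range(1,7):
        manip.movep(C([*a,0.077+0.013]),down(Y0-np.radians(15*k)))
    manip.dwell(.1); st('turned'); print(manip.current_moment())
```

```text
hover t 35.79 p [ 0.5508 -0.052   0.1189] F [ 0.1 -0.3 -0.4] op 0.0855 q [ 0.5   0.6  -0.74  2.04  0.61  0.73  0.92]
False
low t 36.55 p [ 0.55   -0.0523  0.0456] F [-0.2  0.3  0.6] op 0.0854 q [ 0.42  0.69 -0.63  2.09  0.74  0.59  0.8 ]
grab t 36.99 p [ 0.5497 -0.0521  0.0451] F [ 1.1  3.4 -2.9] op 0.0462 q [ 0.42  0.69 -0.63  2.09  0.74  0.59  0.8 ]
True
pull t 37.44 p [ 0.5495 -0.052   0.0555] F [ 4.3  1.7 -9.3] op 0.046 q [ 0.43  0.68 -0.65  2.08  0.72  0.61  0.82]
rise 0.0103610475811153
turned t 39.36 p [ 0.5497 -0.0517  0.0558] F [ 11.5   2.1 -37.9] op 0.0457 q [ 0.15  0.61 -0.23  2.1   0.3   0.46 -0.33]
[ 0.41541386 -2.31200594  0.02980936]
```

Run:
```python
from h import *
p=np.array(manip.current_tool_pos()); a=[0.5493,-0.0526]
manip.move_linear([*a,p[2]-0.001],rate=0.05); st('relax')
manip.ungrasp(); st('open')
manip.move_linear([*a,0.16],rate=0.25)
yaw=np.radians(-1.4)  # tool x = yaw+90 -> +y ; shift so the dial is in view
manip.movep(C([a[0],a[1]-0.06,0.27]),down(yaw)); manip.dwell(.2); st('hover')
c=cam('wrist')
def rect(z,half,s):
    n=int(2*half/s); jj,ii=np.meshgrid(np.arange(n),np.arange(n)); X=-15+half-ii*s; Y=-95+half-jj*s
    W=np.stack([FC[0]+(np.cos(FY)*X-np.sin(FY)*Y)/1e3,FC[1]+(np.sin(FY)*X+np.cos(FY)*Y)/1e3,np.full(X.shape,z)],-1).reshape(-1,3)
    p=proj(c,W).astype(np.float32).reshape(n,n,2); return cv2.remap(c['image'],p[...,0],p[...,1],cv2.INTER_LINEAR)
cv2.imwrite('pics/dial2.png',np.hstack([rect(0.117,60,.3),rect(0.070,60,.3)]))
d=F(-15,-95,0); v,u=np.nonzero(c['range_z']>0); P=deproj(c,np.c_[u,v]); m=(P[:,2]>.095)&(np.hypot(*(P[:,:2]-d[:2]).T)<.03)
print('top z',np.median(P[m][:,2]),'centre',P[m].mean(0))
for x in (-80,-40,0,40): 
    k=np.hypot(*(P[:,:2]-F(x,30,0)[:2]).T)<.006; print('lid z at',x,np.median(P[k][:,2]) if k.any() else None)
```

```text
relax t 39.61 p [ 0.5498 -0.0518  0.0553] F [3.4 5.1 1.1] op 0.0457 q [ 0.15  0.61 -0.23  2.1   0.3   0.46 -0.33]
open t 40.08 p [ 0.5491 -0.0529  0.0549] F [-1.1  0.1  0.1] op 0.0855 q [ 0.15  0.61 -0.23  2.1   0.3   0.46 -0.33]
hover t 41.33 p [ 0.5486 -0.1116  0.2365] F [0.7 0.3 0.4] op 0.0856 q [ 0.35  0.38 -0.34  1.92  0.16  0.87 -0.1 ]
top z 0.11633722542051236 centre [ 0.54915868 -0.05132987  0.11623456]
lid z at -80 0.07231227614529923
lid z at -40 None
lid z at 0 None
lid z at 40 None
```

View pics/dial2.png

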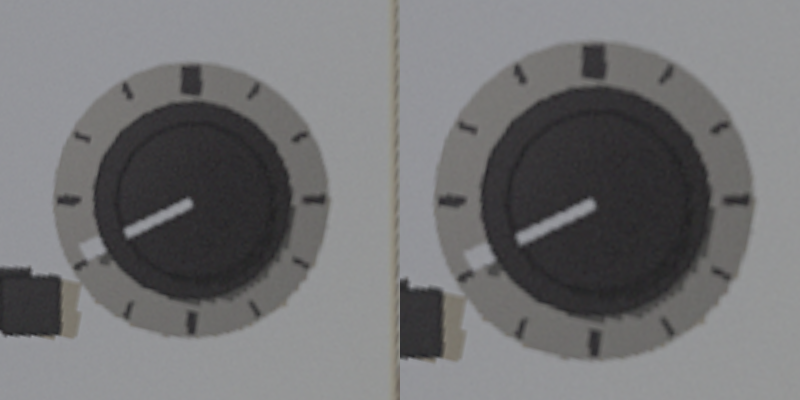

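The dial is out (top z 116 mm), with the pointer running from (192,203) to (85,250). It reads 8 h, but perhaps +2 to 5°. I'll nudge it back 3.5° to centre on the step, then push it home from above with shut fingers.

Run:
```python
from h import *
a=[0.5493,-0.0526]; Y=np.radians(-1.4)
manip.movep(C([*a,0.16]),down(Y))
manip.move_linear(C([*a,0.089]),rate=0.12,force_limit=10); manip.grab(); st('grab')
manip.movep(C([*a,0.089]),down(Y+np.radians(3.5))); manip.dwell(.1); st('turn')
manip.ungrasp(); manip.move_linear(C([*a,0.16]),rate=0.25)
manip.grab(); st('shut')
manip.move_linear(C([*a,0.125]),rate=0.15,force_limit=10)
print(manip.move_linear(C([*a,0.095]),rate=0.04,force_limit=25)); st('push')
manip.dwell(.1); manip.move_linear(C([*a,0.16]),rate=0.2)
manip.movep(C([a[0],a[1]-0.06,0.27]),down(Y)); manip.dwell(.2); st('hover')
c=cam('wrist')
def rect(z,half,s):
    n=int(2*half/s); jj,ii=np.meshgrid(np.arange(n),np.arange(n)); X=-15+half-ii*s; Y=-95+half-jj*s
    W=np.stack([FC[0]+(np.cos(FY)*X-np.sin(FY)*Y)/1e3,FC[1]+(np.sin(FY)*X+np.cos(FY)*Y)/1e3,np.full(X.shape,z)],-1).reshape(-1,3)
    p=proj(c,W).astype(np.float32).reshape(n,n,2); return cv2.remap(c['image'],p[...,0],p[...,1],cv2.INTER_LINEAR)
s=cam('side')
cv2.imwrite('pics/dial3.png',np.hstack([rect(0.103,60,.3),cv2.resize(s['image'][100:340,160:400],(400,400))]))
d=F(-15,-95,0); v,u=np.nonzero(c['range_z']>0); P=deproj(c,np.c_[u,v]); m=(P[:,2]>.085)&(np.hypot(*(P[:,:2]-d[:2]).T)<.022)
print('top z',np.median(P[m][:,2]))
for cc in (c,s):
  v,u=np.nonzero(cc['range_z']>0); P=deproj(cc,np.c_[u,v])
  for x in (-80,-40,0,40):
    k=np.hypot(*(P[:,:2]-F(x,60,0)[:2]).T)<.008; print('lid z at',x,np.median(P[k][:,2]) if k.any() else None)
```

```text
grab t 43.13 p [ 0.55   -0.0527  0.0576] F [-0.4 -0.5  7.4] op 0.0461 q [ 0.16  0.61 -0.25  2.1   0.31  0.47 -0.35]
turn t 43.48 p [ 0.55   -0.0527  0.0576] F [-0.6 -0.8  6.3] op 0.0465 q [ 0.17  0.61 -0.26  2.1   0.33  0.47 -0.31]
shut t 45.16 p [ 0.5493 -0.0526  0.128 ] F [-0.5 -0.5 -0.8] op 0.0001 q [ 0.22  0.51 -0.33  2.05  0.27  0.63 -0.25]
True
push t 46.14 p [ 0.55   -0.0527  0.07  ] F [-2.   0.5 11.2] op -0.0001 q [ 0.18  0.59 -0.28  2.09  0.33  0.5  -0.3 ]
hover t 47.45 p [ 0.5486 -0.1118  0.2364] F [-0.4  0.4 -0.2] op 0.0003 q [ 0.38  0.38 -0.38  1.92  0.18  0.87 -0.12]
top z 0.10189946276128203
lid z at -80 None
lid z at -40 None
lid z at 0 None
lid z at 40 None
lid z at -80 0.07367344495597045
lid z at -40 0.07434027573065283
lid z at 0 0.07353986182272726
lid z at 40 0.07240329340497831
```

View pics/dial3.png

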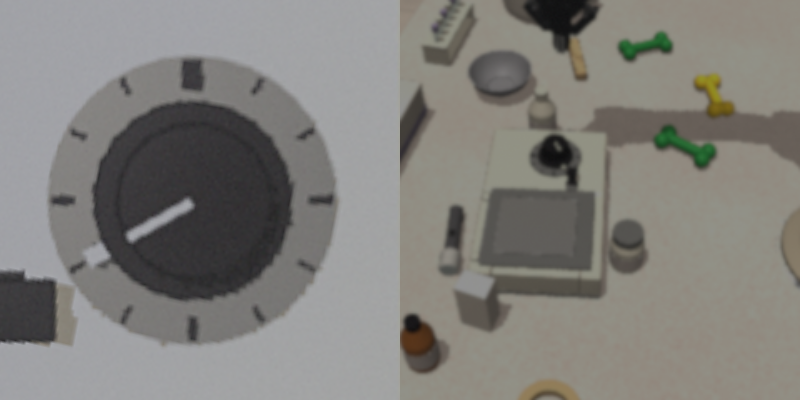

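Run:
```python
from h import *
manip.sign_off(); st('done')
```

```text
the job is handed in; nothing more can be done
the job is handed in; nothing more can be done
```

I handed the job in at about 47.5 s of the 72 s allowed. The feeder is loaded, the lid is shut and the timer is set to 8 hours.

- **Chew:** the tan bone lies flat and centred in the well; I checked this in the wrist view before closing the lid.
- **Lid:** pressed down until it hooked. It showed no pull on release, and its top still measured 72–74 mm after the dial work (71 mm when shut).
- **Dial:** pulled out, turned 90° clockwise from 5 h, nudged back 3.5° to centre it on the step, and pushed in from above. The pointer stands at the 8 h mark (242° read, 240° nominal). The dial's top dropped 14.4 mm on pushing in, against 14 mm of travel, so it is fully home.

**What went wrong:**
- **Missed grasps:** the first two grasps closed on nothing because the real fingertips sit about 32–35 mm short of the reported TCP. I measured this with the wrist camera and corrected for it from then on.
- **Forces:** the grasp that worked pressed the fingers on the counter with 23 N. The dial pull reached 38 N against its stop, close to the 40 N limit, so the arm was pulling harder than needed there.
- **Pictures:** I viewed 12, two past the budget of 10.

The last side view showed most of the other items where they were at the start, by eye; I did not measure them.

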